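# Set the dryer's pull-to-lock programme knob

## Task

Turn the dryer's programme knob (the white one with the red strip) clockwise until its pointer is in the red zone of the dial, then pull it fully out so that it locks there with its green band showing, and let go. The catch may sit anywhere in the zone and cannot be seen: pull only lightly (about 8 N, never near 20 N) while turning slowly through the zone until you feel the knob come free, and never force it. Leave the temperature knob and everything else around as they are.

Things in the scene. Friction and masses are not known exactly. Their poses are not given: they have to be found in the camera images.
- console: control console of the dryer, fixed: white box 200 mm deep (x) x 380 mm wide (y) x 90 mm high with a grey-metal top; origin at the centre of its underside. It carries the programme dial on its left (+y) half, 90 mm left of and 20 mm nearer (-x) than its centre, and a temperature knob on its right half
- dial: black programme dial, 94 mm across and 3 mm thick, flat on the console's top, fixed; origin on the knob's upright axis, at the console's top face; its x axis points to the middle of the red zone, which may lie in any of a wide range of directions
- red_mark (a point): middle of the red zone on the black dial; the zone is an arc 0.46 rad to either side of this point, which is 34 mm from the knob's axis and 4 mm above the console's top. The hidden slot of the catch for this programme is centred within 0.36 rad to either side of it (differs each time, can only be felt); slots of other programmes lie 1.05 rad to either side of that one
- knob_grip (a point): grip point on the axis of the programme knob, 22 mm above the knob's skirt: white knob, skirt 60 mm across (its top 10 mm above the console's top when in), on it an upright grip bar 50 mm long, 14 mm thick, 31 mm high with flat sides and a red strip along its top. Pinch the bar across its 14 mm, from above; it reaches 41 mm above the console's top
- knob_pointer (a point): tip of the knob's red pointer line: on the line of the grip bar, 34 mm from the axis (4 mm outside the skirt's edge). It turns and rises with the knob
- knob_turn (a joint): turn of the programme knob (rad), grows clockwise seen from above; 0 with the pointer exactly at red_mark, the middle of the red zone; starts between -1.1 and -0.6 and stays where it is left; friction about 0.05 N m; ends at -1.9 and 1.5
- knob_pull (a joint): how far the knob is pulled up out of the dial (m): 0 pushed in. Friction 3 N, stays where left. Away from a slot its key meets the sprung catch after 1 mm. With the key in a slot (about 0.06 rad of play either way) it comes out 10.5 mm to a stop, a green band shows under the skirt, and it can no longer be turned
- catch_plate (a joint): how far the hidden sprung catch plate is lifted by the pull of the knob's key (m): 0 at rest, spring 5 N per mm. At 4 mm (a 20 N pull on it) the catch is spoilt. The end stop of the pulled knob is on this plate too
- temp_pointer (a point): point near the rim of the temperature knob: grey knob 40 mm across on a black base, on the right half of the console, 120 mm right of its centre. To be left alone
- dosing_cup: blue open dosing cup, 52 mm wide, 45 mm high, standing on the console's top; origin at the centre of its underside. Loose bystander
- detergent: blue detergent bottle with yellow cap, 84 mm wide, 200 mm high; origin at the centre of its underside. Loose bystander
- softener: white softener bottle with green cap, 72 mm wide, 190 mm high; origin at the centre of its underside. Loose bystander
- tab_jar: clear jar with orange lid, 90 mm wide, 110 mm high; origin at the centre of its underside. Loose bystander
- peg_tin: terracotta-coloured round tin, 80 mm wide, 60 mm high; origin at the centre of its underside. Loose bystander

How it is judged (in metres and radians):
On the way, in this order (a step that is already met when the one before it is completed fails the run):
1. the knob is turned into the red zone (pointer within 16 mm of its middle) while not yet pulled out (horizontal distance between knob_pointer and red_mark below 0.016 m and value of joint knob_pull below 0.006 m), for 0.05 s.
2. the knob is pulled out more than 8 mm, its pointer within 16 mm of the middle of the red zone (value of joint knob_pull above 0.008 m and horizontal distance between knob_pointer and red_mark below 0.016 m), for 0.2 s.
At the end, for the whole second after the job is handed in: The programme knob is out by more than 8 mm (of 10.5) with its pointer within 16 mm (27 degrees) of the middle of the red zone, the catch plate is back at rest (under 1 mm), the knob is still and has been let go (all of step 2 and value of joint catch_plate below 0.001 m and velocity of joint knob_turn between -0.05 and 0.05 rad/s); the robot touches nothing.
It fails at once if the catch is forced: the plate is lifted 4 mm, a pull of 20 N on it (value of joint catch_plate above 0.004 m).
It fails at once if the temperature knob is turned (its rim moves more than 6 mm) (distance of temp_pointer from where it was at the start of the episode above 0.006 m).
It fails at once if a bystander is moved more than 30 mm (distance of any of dosing_cup, detergent, softener, tab_jar, peg_tin from where it was at the start of the episode above 0.03 m).
It also fails if it takes over 70 s, if anything falls off the work surface, if the arm or the gripper's body presses on something with over 40 N, if the wrist force passes 120 N, or if a joint passes its speed limit or range.

## Robot

A 7-joint arm with a two-finger parallel gripper is mounted at the origin on the work surface. World frame = base frame: x ahead of the robot, y to its left, z up, the work surface at z = 0. Lengths are in mm, angles in rad, forces in N, time in s.
With the tool pointing down it reaches from about 400 to 875 mm from the base axis. Payload 4.4 kg.
Tool frame: the origin (TCP) lies midway between the tips of the shut fingers; the grasp point (between the pads) lies 19 mm behind it; z points along the fingers, y is the line along which they close (so a half turn about z gives the same grasp; the last joint's range is limited). The gripper opens to 85 mm and grips with 20 to 120 N. Pads are 22 mm wide; open, the fingers measure 114 mm over their backs; the gripper's body (76 mm by 85 mm) begins 54 mm behind the grasp point. The pads swing forward as they close: fully open they stand 13 mm farther back than shut.
Start: joints at [-1.243, 0.628, 0.038, 1.517, -0.027, 0.996, -0.02], TCP at [249.383, 600.271, 231.313] pointing down, gripper open.
Joint ranges: [-3.06, 3.06], [-0.37, 2.12], [-1.25, 1.32], [0.18, 2.47], [-1.1, 4.24], [0.23, 1.98], [-2.94, 2.94]. Speed limits (rad/s): [2.57, 2.57, 3.14, 3.14, 3.14, 3.14, 3.14].

## Interface

Orientations are given as [roll, pitch, yaw] about the fixed x, y, z axes, in that order (R = Rz(yaw) Ry(pitch) Rx(roll)).
In Python, from cell import read_state, get_image, finish_job gives the robot as it stands.
- The arm moves only by the tool send_rows, never from a script. Its argument "series" is a list of rows, each an object of numbers: "ax", "ay", "az": the turn, a rotation vector about the tool's x, y, z in rad; "dx", "dy", "dz": the shift along the tool's x, y, z in cm; "hand": the closure, from 0 (fully open) to 1 (shut). In form: [{"ax": .., "ay": .., "az": .., "dx": .., "dy": .., "dz": .., "hand": ..}, ...]. A call has 1 to 10 rows; each row is the pose to reach, as a shift and turn from the pose commanded when the call began, along the tool's axes at that moment; what a row does not reach only later rows make up. A row lasts 1/10 s, in which the tool goes at most 50 mm and 8.59 degrees, less where a joint would pass 70% of its speed; a pose out of reach is approached as far as the arm can. A call with a gripper value outside its range is refused whole. The fingers move at their own pace and stop on an object; the grip force is fixed at half the most. Time passes only in rows, so rows that repeat a pose let the fingers close. It gives the time, the measured TCP pose, the force, the opening and the grip force at its end, in the units of the state.
- read_state(): the state, without advancing time (a new reading comes with each control period).
- get_image(name): name is "scene" or "side" or "wrist"; returns a dict with "pixels" (420x560x3 uint8, red, green, blue), "mtx" (3x3 intrinsics, pixels), "R" (3x3) and "t" (3): a world point X has camera coordinates R X + t. Camera axes: x right, y down, z forward; pixel columns grow to the right and rows downward; lengths in mm; the calibration is good to about 2 mm. A picture is of the moment at which its call begins. There is no depth.
- finish_job(): hands the job in; it is judged then, once.
The state is a dict: "clock": time; "qpos": joint angles; "qd": joint speeds; "tau": joint torques, N m; "eef_pos": TCP position; "tool_rot": TCP orientation; "force": force on the tool from outside, world axes, zero at the start; "torque": the same for the moment, N m; "width": finger opening in mm; "gripper_force": force on a finger pad.
Only numpy, scipy, OpenCV 4.12 (cv2) and the standard library are available. Lean on these libraries where they do the work, as an engineer would, in place of code of your own. Each camera call takes 0.05 s, during which the arm holds its last target. There are 200 camera calls.

## Working session

There is one attempt and no reset: what is moved stays moved. The work goes in short steps, Python scripts to look and compute and a tool call to move; the robot and the scene stay as the last step left them, time stands still between calls to the robot, and variables do not carry over. Pictures are saved under pics/ and viewed, at most 10 in all, crops included, and the job is handed in when it is done.

Besides the shell and the picture viewer there is one more tool, called after "Call:" by a JSON object that holds its "api" and its "payload". send_rows: Moves the arm, as the interface text tells. Its arguments: {"type":"object","properties":{"series":{"type":"array","items":{"type":"object","properties":{"ax":{"type":"number"},"ay":{"type":"number"},"az":{"type":"number"},"dx":{"type":"number"},"dy":{"type":"number"},"dz":{"type":"number"},"hand":{"type":"number"}}}}},"required":["series"]}

```bash
mkdir -p pics; cat > h.py <<'E'
import numpy as np, cv2
from cell import read_state, get_image, finish_job
def ray(im,u,v,z):
    R=np.array(im["R"]);t=np.array(im["t"]);K=np.array(im["mtx"])
    d=R.T@np.linalg.inv(K)@np.array([u,v,1.]); c=-R.T@t
    return c+d*(z-c[2])/d[2]
def proj(im,X):
    p=np.array(im["mtx"])@(np.array(im["R"])@np.array(X)+np.array(im["t"])); return p[:2]/p[2]
def save(im,n,crop=None,f=1):
    a=im["pixels"][:,:,::-1]
    if crop: a=a[crop[1]:crop[3],crop[0]:crop[2]]
    cv2.imwrite("pics/"+n,cv2.resize(a,None,fx=f,fy=f,interpolation=cv2.INTER_CUBIC))
E
python3 - <<'E'
from h import *
import pickle
for n in ("scene","side"):
    im=get_image(n); pickle.dump(im,open(n+".pkl","wb")); save(im,n+".png")
    print(n,-np.array(im["R"]).T@im["t"])
s=read_state(); print(s)
E
```

```text
scene [1172.34848541  790.92028548 1113.55517185]
side [   -5.06888542 -1217.42778186   852.66036073]
{'clock': 0.1, 'qpos': array([-1.2427908 ,  0.62927735,  0.03843544,  1.51822995, -0.0270185 ,
        0.99629748, -0.01999553]), 'qd': array([-3.44834492e-04, -7.13144844e-04, -5.65746323e-05, -2.94529617e-03,
       -6.54822672e-04, -1.55380989e-04,  3.17813631e-04]), 'tau': array([ 3.13693272e-03, -5.64537907e+01,  1.23062320e+00, -1.93974942e+01,
        1.13447855e-02,  5.36065883e-03, -1.14906766e-05]), 'eef_pos': array([249.1618339 , 599.76270119, 230.47766244]), 'tool_rot': array([-3.13989786e+00, -3.51485773e-06,  2.74778992e+00]), 'force': array([-1.13881284,  0.76207697,  0.46332793]), 'torque': array([ 0.01150945, -0.00483372, -0.00832599]), 'gripper_force': 0.0, 'width': 85.67764117541589}
```

View pics/scene.png

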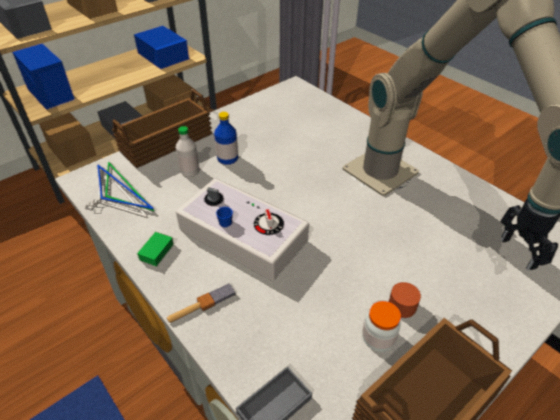

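View pics/side.png

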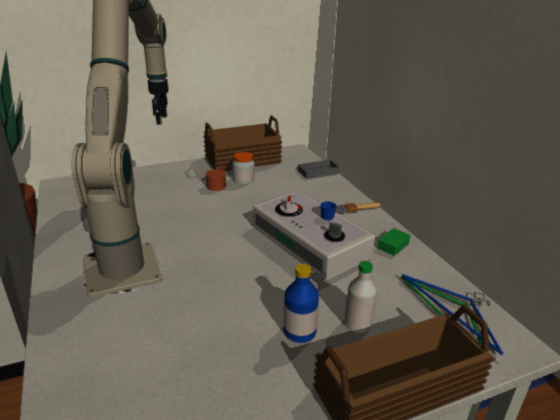

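The scene view shows the dial at about (268,223), the cup at (225,216) and the temperature knob at (213,197). In the side view the dial is at (289,209). Next I'll measure it.

```bash
python3 - <<'E'
from h import *
import pickle
a=[]
for n,(u,v) in (("scene",(268,223)),("side",(289,209))):
    im=pickle.load(open(n+".pkl","rb")); p=im["pixels"].astype(int)
    print(n,"rough centre",ray(im,u,v,93).round(1))
    m=(p.max(2)<70); w=np.zeros_like(m); w[v-20:v+20,u-25:u+25]=1; m&=w
    pts=[ray(im,x,y,93)[:2] for y,x in np.argwhere(m)]
    (c,r)=cv2.minEnclosingCircle(np.array(pts,np.float32)); print("black",c,r,len(pts))
    red=(p[:,:,0]>110)&(p[:,:,1]<70)&(p[:,:,2]<70)&w
    k,l,st,ce=cv2.connectedComponentsWithStats(red.astype(np.uint8))
    for i in range(1,k):
        if st[i,4]>3: print(st[i],ce[i],ray(im,*ce[i],94)[:2].round(1),ray(im,*ce[i],131)[:2].round(1))
    a.append(cv2.resize(p[v-25:v+25,u-32:u+32,::-1].astype(np.uint8),None,fx=6,fy=6,interpolation=cv2.INTER_CUBIC))
cv2.imwrite("pics/c.png",np.hstack(a))
E
```

```text
scene rough centre [552.   14.8  93. ]
black (552.1358642578125, 16.787071228027344) 44.87971115112305 118
[267 210   4   8  14] [268.28571429 213.35714286] [525.3 -16.1] [548.8  13.1]
[255 225  10   8  43] [259.55813953 229.04651163] [588.1  18.7] [609.3  46.7]
side rough centre [551.8   9.8  93. ]
black (497.2575378417969, -4.71420955657959) 95.28065490722656 247
[288 196   3   6  16] [288.875 198.25 ] [580.9  78.1] [552.3  14.9]
[296 204   4   4   6] [297.83333333 205.5       ] [588.6  19.9] [559.7 -40.5]
```

View pics/c.png

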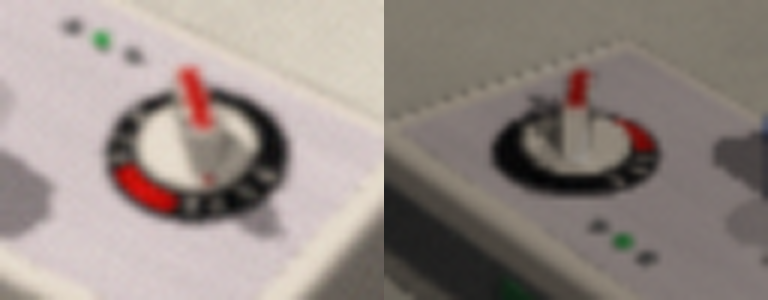

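The crop shows the red zone on the +x side of the dial. The red strip runs from (267.3,209.7) to (270.2,218.8) in the scene view, with the pointer tip near (270.7,228). I'll turn those pixels into the bar angle and the approach.

```bash
python3 - <<'E'
from h import *
import pickle
im=pickle.load(open("scene.pkl","rb"))
a=ray(im,267.3,209.7,131);b=ray(im,270.2,218.8,131);print(a,b,(a+b)/2,np.linalg.norm(a-b),np.degrees(np.arctan2(*(b-a)[1::-1])))
p=ray(im,270.7,228,97);print(p, np.degrees(np.arctan2(p[1]-15,p[0]-552)))
# cup, console corners sanity
print("cup",ray(im,225,222,90),"temp",ray(im,213,199,95))
w=get_image("wrist");save(w,"w0.png");print(-np.array(w["R"]).T@w["t"],np.array(w["R"]))
from scipy.spatial.transform import Rotation as Ro
print(Ro.from_euler("xyz",read_state()["tool_rot"]).as_matrix().round(3))
E
```

```text
[541.05671775  -0.92449896 131.        ] [559.08732258  34.53338911 131.        ] [550.07202017  16.80444507 131.        ] 39.77894589529345 63.04631861028979
[561.55741472  39.26756328  97.        ] 68.5037458478921
cup [647.94992001 -76.11106123  90.        ] temp [ 619.50225177 -180.94895105   95.        ]
[175.51173884 630.41600805 372.95107212] [[ 0.38375683  0.9234295  -0.00294353]
 [ 0.87893336 -0.3642839   0.30785287]
 [ 0.28320814 -0.12072781 -0.95142942]]
[[-0.923  0.384 -0.001]
 [ 0.384  0.923 -0.001]
 [-0.    -0.001 -1.   ]]
```

Call:
{"api": "send_rows", "payload": {"series": [{"dx": -3,"dy": -2.5,"az": 0.1,"hand": 0},{"dx": -6,"dy": -5,"az": 0.2,"hand": 0},{"dx": -9,"dy": -7.5,"az": 0.3,"hand": 0},{"dx": -12,"dy": -10,"az": 0.4,"hand": 0},{"dx": -15,"dy": -12.5,"az": 0.5,"hand": 0},{"dx": -18,"dy": -15,"az": 0.6,"hand": 0},{"dx": -21,"dy": -17.5,"az": 0.7,"hand": 0},{"dx": -24,"dy": -20,"az": 0.8,"hand": 0},{"dx": -27,"dy": -22.5,"az": 0.9,"hand": 0},{"dx": -30,"dy": -25,"az": 1.0,"hand": 0}]}}

```text
invalid input at $.series[0]: expected keys ax, ay, az, dx, dy, dz, hand
```

```bash
cat >> h.py <<'E'
from scipy.spatial.transform import Rotation as Ro
def go(x,y,z,ydeg):
    "tool-frame shift (cm) and rotvec to TCP x,y,z straight down with closing line at ydeg"
    s=read_state(); R=Ro.from_euler("xyz",s["tool_rot"])
    c,n=np.cos(np.radians(ydeg)),np.sin(np.radians(ydeg))
    T=Ro.from_matrix(np.array([[-n,c,0],[c,n,0],[0,0,-1]]))
    print("pos",s["eef_pos"].round(1),"rpy",s["tool_rot"].round(3),"q",s["qpos"].round(2),"F",s["force"].round(1),"T",s["torque"].round(2),"w",round(s["width"],1),"t",s["clock"])
    print("shift cm",(R.inv().apply(np.array([x,y,z])-s["eef_pos"])/10).round(2),"rot",(R.inv()*T).as_rotvec().round(3))
E
python3 -c "
from h import *
go(552,16,230,-25)"
```

```text
pos [249.2 599.8 230.6] rpy [-3.14   0.     2.748] q [-1.24  0.63  0.04  1.52 -0.03  1.   -0.02] F [ 0.2 -0.5 -0.9] T [-0.03  0.02  0.01] w 85.3 t 0.15
shift cm [-50.36 -42.29   0.13] rot [-1.000e-03  1.000e-03  1.613e+00]
```

Call:
{"api": "send_rows", "payload": {"series": [{"dx": -3,"dy": -2.5,"dz": 0,"ax": 0,"ay": 0,"az": 0.1,"hand": 0},{"dx": -6,"dy": -5,"dz": 0,"ax": 0,"ay": 0,"az": 0.2,"hand": 0},{"dx": -9,"dy": -7.5,"dz": 0,"ax": 0,"ay": 0,"az": 0.3,"hand": 0},{"dx": -12,"dy": -10,"dz": 0,"ax": 0,"ay": 0,"az": 0.4,"hand": 0},{"dx": -15,"dy": -12.5,"dz": 0,"ax": 0,"ay": 0,"az": 0.5,"hand": 0},{"dx": -18,"dy": -15,"dz": 0,"ax": 0,"ay": 0,"az": 0.6,"hand": 0},{"dx": -21,"dy": -17.5,"dz": 0,"ax": 0,"ay": 0,"az": 0.7,"hand": 0},{"dx": -24,"dy": -20,"dz": 0,"ax": 0,"ay": 0,"az": 0.8,"hand": 0},{"dx": -27,"dy": -22.5,"dz": 0,"ax": 0,"ay": 0,"az": 0.9,"hand": 0},{"dx": -30,"dy": -25,"dz": 0,"ax": 0,"ay": 0,"az": 1.0,"hand": 0}]}}

```text
clock: 1.15
eef_pos: [430.9, 252.9, 231.3]
tool_rot: [-3.142, -0.0, 1.744]
force: [1.3, 0.1, -0.7]
width: 85.6
gripper_force: 0.0
```

```bash
python3 -c "
from h import *
go(552,16,230,-25)"
```

```text
pos [430.9 252.9 231.3] rpy [-3.142 -0.     1.744] q [-0.82  0.43  0.33  1.94 -0.19  0.8  -0.21] F [ 1.3  0.1 -0.7] T [ 0.06 -0.05  0.04] w 85.6 t 1.15
shift cm [-25.42   7.85   0.13] rot [-0.    -0.     0.609]
```

Call:
{"api": "send_rows", "payload": {"series": [{"dx": -4,"dy": 1.3,"dz": 0,"ax": 0,"ay": 0,"az": 0.1,"hand": 0},{"dx": -8,"dy": 2.5,"dz": 0,"ax": 0,"ay": 0,"az": 0.2,"hand": 0},{"dx": -12,"dy": 3.8,"dz": 0,"ax": 0,"ay": 0,"az": 0.3,"hand": 0},{"dx": -16,"dy": 5,"dz": 0,"ax": 0,"ay": 0,"az": 0.4,"hand": 0},{"dx": -20,"dy": 6.3,"dz": 0,"ax": 0,"ay": 0,"az": 0.5,"hand": 0},{"dx": -23,"dy": 7.2,"dz": 0,"ax": 0,"ay": 0,"az": 0.6,"hand": 0},{"dx": -25.4,"dy": 7.85,"dz": 0,"ax": 0,"ay": 0,"az": 0.61,"hand": 0},{"dx": -25.4,"dy": 7.85,"dz": 0,"ax": 0,"ay": 0,"az": 0.61,"hand": 0},{"dx": -25.4,"dy": 7.85,"dz": 0,"ax": 0,"ay": 0,"az": 0.61,"hand": 0}]}}

```text
clock: 2.05
eef_pos: [552.1, 18.1, 230.9]
tool_rot: [-3.14, 0.0, 1.137]
force: [-0.7, -0.1, -0.3]
width: 85.3
gripper_force: 0.0
```

```bash
python3 - <<'E'
from h import *
import pickle
go(552,16,230,-25)
im=get_image("wrist"); pickle.dump(im,open("w1.pkl","wb")); save(im,"w1.png")
print(proj(im,[552,16,131]))
E
```

```text
pos [552.1  18.1 230.9] rpy [-3.14   0.     1.137] q [-0.41  0.53  0.5   1.8  -0.32  0.89 -0.2 ] F [-0.7 -0.1 -0.3] T [ 0.02  0.07 -0.03] w 85.3 t 2.05
shift cm [-0.19  0.07  0.09] rot [-0.001  0.     0.003]
[283.0614662  211.62823603]
```

View pics/w1.png

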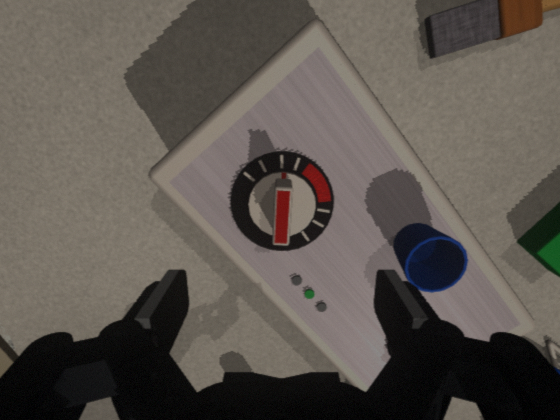

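The wrist view shows the red strip at (283,218), the pointer at (283,175), the red zone at (318,184) and the cup at (430,258).

```bash
python3 - <<'E'
from h import *
import pickle
im=pickle.load(open("w1.pkl","rb")); p=im["pixels"].astype(int)
red=((p[:,:,0]>90)&(p[:,:,1]<60)&(p[:,:,2]<60)); red[:140]=0; red[260:]=0; red[:,:225]=0; red[:,340:]=0
k,l,st,ce=cv2.connectedComponentsWithStats(red.astype(np.uint8))
for i in range(1,k):
    if st[i,4]<5: continue
    for z in (94,101,131):
        pts=np.array([ray(im,x,y,z)[:2] for y,x in np.argwhere(l==i)],np.float32)
        r=cv2.minAreaRect(pts); 
        ax=np.linalg.svd(pts-pts.mean(0),full_matrices=False)[2][0]
        print(st[i],z,pts.mean(0).round(1),np.round(r[0],1),np.round(r[1],1),"axis deg",np.degrees(np.arctan2(ax[1],ax[0])).round(1))
bl=(p.max(2)<60).astype(np.uint8); bl[:148]=0; bl[255:]=0; bl[:,:225]=0; bl[:,338:]=0
bl|=red
pts=np.array([ray(im,x,y,93)[:2] for y,x in np.argwhere(bl>0)],np.float32)
h=cv2.convexHull(pts); print("dial",cv2.fitEllipse(h), cv2.minEnclosingCircle(pts))
E
```

```text
[303 164  27  38 480] 94 [585.9  16.2] [585.6  16. ] [13.4 37.6] axis deg -84.9
[303 164  27  38 480] 101 [585.9  18. ] [585.6  17.8] [13.  36.7] axis deg -84.9
[303 164  27  38 480] 131 [585.8  25.9] [585.5  25.8] [11.6 32.7] axis deg -84.9
[275 191  15  52 623] 94 [543.9   1. ] [5.435e+02 4.000e-01] [50. 11.] axis deg -117.9
[275 191  15  52 623] 101 [544.9   3.3] [544.6   2.7] [48.8 10.7] axis deg -117.9
[275 191  15  52 623] 131 [549.3  12.8] [549.   12.3] [43.4  9.5] axis deg -117.9
dial ((549.0363159179688, 12.642743110656738), (93.01936340332031, 93.74498748779297), 166.36241149902344) ((548.7918701171875, 12.63494873046875), 47.08216094970703)
```

```bash
python3 -c "
from h import *
go(549.5,13.2,105,-27.9)"
```

```text
pos [551.9  19.1 230.9] rpy [-3.14  -0.     1.139] q [-0.41  0.53  0.5   1.8  -0.32  0.89 -0.2 ] F [0.5 0.9 0.8] T [-0.01  0.   -0.01] w 85.6 t 2.1
shift cm [-0.64  0.05 12.59] rot [-0.002 -0.     0.055]
```

Call:
{"api": "send_rows", "payload": {"series": [{"dx": -0.3,"dy": 0,"dz": 3,"ax": 0,"ay": 0,"az": 0.05,"hand": 0},{"dx": -0.6,"dy": 0,"dz": 6,"ax": 0,"ay": 0,"az": 0.05,"hand": 0},{"dx": -0.6,"dy": 0,"dz": 8,"ax": 0,"ay": 0,"az": 0.05,"hand": 0},{"dx": -0.6,"dy": 0,"dz": 8.5,"ax": 0,"ay": 0,"az": 0.05,"hand": 0},{"dx": -0.6,"dy": 0,"dz": 8.5,"ax": 0,"ay": 0,"az": 0.05,"hand": 0},{"dx": -0.6,"dy": 0,"dz": 8.5,"ax": 0,"ay": 0,"az": 0.05,"hand": 0}]}}

```text
clock: 2.7
eef_pos: [550.6, 13.3, 147.2]
tool_rot: [3.14, -0.001, 1.089]
force: [0.5, 0.0, 0.4]
width: 85.7
gripper_force: 0.0
```

```bash
python3 - <<'E'
from h import *
go(549.5,13.2,105,-27.9)
im=get_image("wrist"); save(im,"w2.png")
p=im["pixels"].astype(int)
red=((p[:,:,0]>90)&(p[:,:,1]<60)&(p[:,:,2]<60))
k,l,st,ce=cv2.connectedComponentsWithStats(red.astype(np.uint8))
for i in range(1,k):
    if st[i,4]<60: continue
    for z in (94,131):
        pts=np.array([ray(im,x,y,z)[:2] for y,x in np.argwhere(l==i)],np.float32)
        r=cv2.minAreaRect(pts); ax=np.linalg.svd(pts-pts.mean(0),full_matrices=False)[2][0]
        print(st[i],z,np.round(r[0],1),np.round(r[1],1),np.degrees(np.arctan2(ax[1],ax[0])).round(1))
go(549.5,13.2,105,-27.9)
E
```

```text
pos [550.6  13.3 147.2] rpy [ 3.140e+00 -1.000e-03  1.089e+00] q [-0.36  0.64  0.44  1.89 -0.41  0.7  -0.16] F [0.5 0.  0.4] T [-0.06 -0.02 -0.  ] w 85.7 t 2.7
shift cm [-0.07 -0.1   4.22] rot [ 0.001 -0.001  0.005]
[307 177  41  52 982] 94 [585.6  16.2] [14.3 38.6] -84.4
[307 177  41  52 982] 131 [585.8  28.9] [11.6 31.3] -84.4
[ 272  222   19   74 1288] 94 [540.4  -4.4] [54.2 11.8] -117.2
[ 272  222   19   74 1288] 131 [549.1  12.2] [43.9  9.5] -117.2
pos [550.8  13.1 147.5] rpy [ 3.140e+00 -1.000e-03  1.089e+00] q [-0.36  0.64  0.44  1.89 -0.41  0.7  -0.16] F [ 0.1 -0.3  0.4] T [-0.04 -0.04 -0.02] w 85.3 t 2.75
shift cm [-0.06 -0.13  4.25] rot [ 0.002 -0.001  0.005]
```

View pics/w2.png

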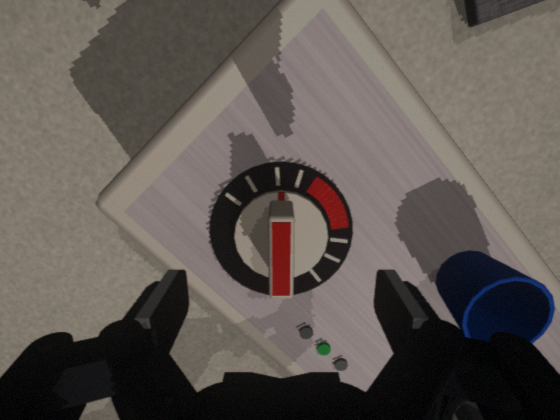

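The strip is at (282,258), midway between the fingers and parallel to the pads, so I'll descend and grip.

Call:
{"api": "send_rows", "payload": {"series": [{"dx": -0.1,"dy": -0.1,"dz": 1.5,"ax": 0,"ay": 0,"az": 0,"hand": 0},{"dx": -0.1,"dy": -0.1,"dz": 3,"ax": 0,"ay": 0,"az": 0,"hand": 0},{"dx": -0.1,"dy": -0.1,"dz": 4.2,"ax": 0,"ay": 0,"az": 0,"hand": 0},{"dx": -0.1,"dy": -0.1,"dz": 4.2,"ax": 0,"ay": 0,"az": 0,"hand": 0},{"dx": -0.1,"dy": -0.1,"dz": 4.2,"ax": 0,"ay": 0,"az": 0,"hand": 0}]}}

```text
clock: 3.25
eef_pos: [548.9, 12.2, 104.7]
tool_rot: [3.141, -0.0, 1.088]
force: [0.1, -0.4, 0.6]
width: 85.3
gripper_force: 0.0
```

Call:
{"api": "send_rows", "payload": {"series": [{"dx": 0,"dy": 0,"dz": 0,"ax": 0,"ay": 0,"az": 0,"hand": 0.4},{"dx": 0,"dy": 0,"dz": 0,"ax": 0,"ay": 0,"az": 0,"hand": 0.6},{"dx": 0,"dy": 0,"dz": 0,"ax": 0,"ay": 0,"az": 0,"hand": 0.75},{"dx": 0,"dy": 0,"dz": 0,"ax": 0,"ay": 0,"az": 0,"hand": 1},{"dx": 0,"dy": 0,"dz": 0,"ax": 0,"ay": 0,"az": 0,"hand": 1},{"dx": 0,"dy": 0,"dz": 0,"ax": 0,"ay": 0,"az": 0,"hand": 1},{"dx": 0,"dy": 0,"dz": 0,"ax": 0,"ay": 0,"az": 0,"hand": 1}]}}

```text
clock: 3.95
eef_pos: [549.6, 11.8, 104.7]
tool_rot: [3.14, -0.0, 1.087]
force: [2.2, -1.5, 2.3]
width: 13.0
gripper_force: 60.5
```

```bash
python3 -c "
from h import *
go(549.2,12.5,105,-84.7)"
```

```text
pos [549.6  11.8 104.7] rpy [ 3.14  -0.     1.087] q [-0.33  0.7   0.4   1.92 -0.45  0.61 -0.12] F [ 2.2 -1.5  2.3] T [-0.23 -0.34 -0.  ] w 13.0 t 3.95
shift cm [ 0.05 -0.07 -0.03] rot [ 0.002 -0.001  0.995]
```

Call:
{"api": "send_rows", "payload": {"series": [{"dx": 0,"dy": 0,"dz": 0,"ax": 0,"ay": 0,"az": 0.06,"hand": 1},{"dx": 0,"dy": 0,"dz": 0,"ax": 0,"ay": 0,"az": 0.12,"hand": 1},{"dx": 0,"dy": 0,"dz": 0,"ax": 0,"ay": 0,"az": 0.18,"hand": 1},{"dx": 0,"dy": 0,"dz": 0,"ax": 0,"ay": 0,"az": 0.24,"hand": 1},{"dx": 0,"dy": 0,"dz": 0,"ax": 0,"ay": 0,"az": 0.3,"hand": 1},{"dx": 0,"dy": 0,"dz": 0,"ax": 0,"ay": 0,"az": 0.36,"hand": 1},{"dx": 0,"dy": 0,"dz": 0,"ax": 0,"ay": 0,"az": 0.42,"hand": 1},{"dx": 0,"dy": 0,"dz": 0,"ax": 0,"ay": 0,"az": 0.48,"hand": 1},{"dx": 0,"dy": 0,"dz": 0,"ax": 0,"ay": 0,"az": 0.54,"hand": 1},{"dx": 0,"dy": 0,"dz": 0,"ax": 0,"ay": 0,"az": 0.55,"hand": 1}]}}

```text
clock: 4.95
eef_pos: [549.3, 12.1, 104.7]
tool_rot: [3.141, -0.001, 0.537]
force: [1.1, -0.9, 3.2]
width: 13.2
gripper_force: 61.0
```

```bash
python3 -c "
from h import *
go(549.2,12.5,105,-84.7)"
```

```text
pos [549.3  12.1 104.7] rpy [ 3.141e+00 -1.000e-03  5.370e-01] q [-0.42  0.73  0.55  1.92 -0.61  0.65 -0.52] F [ 1.1 -0.9  3.2] T [-0.05 -0.32 -0.  ] w 13.2 t 4.95
shift cm [ 0.01 -0.04 -0.03] rot [ 0.001 -0.001  0.445]
```

Call:
{"api": "send_rows", "payload": {"series": [{"dx": 0,"dy": 0,"dz": -0.05,"ax": 0,"ay": 0,"az": 0,"hand": 1},{"dx": 0,"dy": 0,"dz": -0.1,"ax": 0,"ay": 0,"az": 0,"hand": 1},{"dx": 0,"dy": 0,"dz": -0.15,"ax": 0,"ay": 0,"az": 0,"hand": 1},{"dx": 0,"dy": 0,"dz": -0.15,"ax": 0,"ay": 0,"az": 0,"hand": 1},{"dx": 0,"dy": 0,"dz": -0.15,"ax": 0,"ay": 0,"az": 0,"hand": 1}]}}

```text
clock: 5.45
eef_pos: [549.2, 12.1, 105.7]
tool_rot: [3.141, -0.001, 0.538]
force: [4.6, -1.3, -3.6]
width: 13.2
gripper_force: 59.7
```

Call:
{"api": "send_rows", "payload": {"series": [{"dx": 0,"dy": 0,"dz": -0.05,"ax": 0,"ay": 0,"az": 0,"hand": 1},{"dx": 0,"dy": 0,"dz": -0.1,"ax": 0,"ay": 0,"az": 0,"hand": 1},{"dx": 0,"dy": 0,"dz": -0.1,"ax": 0,"ay": 0,"az": 0,"hand": 1},{"dx": 0,"dy": 0,"dz": -0.1,"ax": 0,"ay": 0,"az": 0,"hand": 1}]}}

```text
clock: 5.85
eef_pos: [549.2, 12.2, 106.6]
tool_rot: [3.141, -0.001, 0.538]
force: [5.8, -1.0, -6.9]
width: 13.1
gripper_force: 59.5
```

Call:
{"api": "send_rows", "payload": {"series": [{"dx": 0,"dy": 0,"dz": -0.02,"ax": 0,"ay": 0,"az": 0.02,"hand": 1},{"dx": 0,"dy": 0,"dz": -0.02,"ax": 0,"ay": 0,"az": 0.04,"hand": 1},{"dx": 0,"dy": 0,"dz": -0.02,"ax": 0,"ay": 0,"az": 0.06,"hand": 1},{"dx": 0,"dy": 0,"dz": -0.02,"ax": 0,"ay": 0,"az": 0.08,"hand": 1},{"dx": 0,"dy": 0,"dz": -0.02,"ax": 0,"ay": 0,"az": 0.1,"hand": 1},{"dx": 0,"dy": 0,"dz": -0.02,"ax": 0,"ay": 0,"az": 0.1,"hand": 1}]}}

```text
clock: 6.45
eef_pos: [549.2, 12.2, 106.7]
tool_rot: [3.141, -0.001, 0.438]
force: [4.7, -1.2, -2.9]
width: 12.8
gripper_force: 59.9
```

```bash
python3 -c "
from h import *
go(549.2,12.5,105,-84.7)"
```

```text
pos [549.2  12.2 106.7] rpy [ 3.141e+00 -1.000e-03  4.380e-01] q [-0.44  0.74  0.58  1.92 -0.64  0.67 -0.6 ] F [ 4.7 -1.2 -2.9] T [-0.13 -1.16 -0.01] w 12.8 t 6.45
shift cm [ 0.01 -0.03  0.17] rot [ 0.001 -0.001  0.345]
```

Call:
{"api": "send_rows", "payload": {"series": [{"dx": 0,"dy": 0,"dz": -0.05,"ax": 0,"ay": 0,"az": 0,"hand": 1},{"dx": 0,"dy": 0,"dz": -0.1,"ax": 0,"ay": 0,"az": 0,"hand": 1},{"dx": 0,"dy": 0,"dz": -0.1,"ax": 0,"ay": 0,"az": 0,"hand": 1},{"dx": 0,"dy": 0,"dz": -0.1,"ax": 0,"ay": 0,"az": 0,"hand": 1}]}}

```text
clock: 6.85
eef_pos: [549.2, 12.2, 108.0]
tool_rot: [3.141, -0.001, 0.438]
force: [5.7, -1.6, -3.2]
width: 12.7
gripper_force: 59.9
```

It rose 1.3 mm with only the 3 N of friction, so the key is in the slot. I'll keep pulling gently.

Call:
{"api": "send_rows", "payload": {"series": [{"dx": 0,"dy": 0,"dz": -0.05,"ax": 0,"ay": 0,"az": 0,"hand": 1},{"dx": 0,"dy": 0,"dz": -0.1,"ax": 0,"ay": 0,"az": 0,"hand": 1},{"dx": 0,"dy": 0,"dz": -0.15,"ax": 0,"ay": 0,"az": 0,"hand": 1},{"dx": 0,"dy": 0,"dz": -0.2,"ax": 0,"ay": 0,"az": 0,"hand": 1},{"dx": 0,"dy": 0,"dz": -0.2,"ax": 0,"ay": 0,"az": 0,"hand": 1}]}}

```text
clock: 7.35
eef_pos: [549.2, 12.2, 110.0]
tool_rot: [3.141, -0.001, 0.438]
force: [4.6, -1.1, -3.2]
width: 13.3
gripper_force: 59.9
```

Call:
{"api": "send_rows", "payload": {"series": [{"dx": 0,"dy": 0,"dz": -0.05,"ax": 0,"ay": 0,"az": 0,"hand": 1},{"dx": 0,"dy": 0,"dz": -0.1,"ax": 0,"ay": 0,"az": 0,"hand": 1},{"dx": 0,"dy": 0,"dz": -0.15,"ax": 0,"ay": 0,"az": 0,"hand": 1},{"dx": 0,"dy": 0,"dz": -0.2,"ax": 0,"ay": 0,"az": 0,"hand": 1},{"dx": 0,"dy": 0,"dz": -0.25,"ax": 0,"ay": 0,"az": 0,"hand": 1},{"dx": 0,"dy": 0,"dz": -0.3,"ax": 0,"ay": 0,"az": 0,"hand": 1},{"dx": 0,"dy": 0,"dz": -0.35,"ax": 0,"ay": 0,"az": 0,"hand": 1},{"dx": 0,"dy": 0,"dz": -0.4,"ax": 0,"ay": 0,"az": 0,"hand": 1},{"dx": 0,"dy": 0,"dz": -0.4,"ax": 0,"ay": 0,"az": 0,"hand": 1}]}}

```text
clock: 8.25
eef_pos: [549.2, 12.2, 114.0]
tool_rot: [3.141, -0.001, 0.438]
force: [5.7, -1.0, -3.1]
width: 13.0
gripper_force: 59.9
```

Call:
{"api": "send_rows", "payload": {"series": [{"dx": 0,"dy": 0,"dz": -0.04,"ax": 0,"ay": 0,"az": 0,"hand": 1},{"dx": 0,"dy": 0,"dz": -0.08,"ax": 0,"ay": 0,"az": 0,"hand": 1},{"dx": 0,"dy": 0,"dz": -0.12,"ax": 0,"ay": 0,"az": 0,"hand": 1},{"dx": 0,"dy": 0,"dz": -0.12,"ax": 0,"ay": 0,"az": 0,"hand": 1},{"dx": 0,"dy": 0,"dz": -0.12,"ax": 0,"ay": 0,"az": 0,"hand": 1}]}}

```text
clock: 8.75
eef_pos: [549.2, 12.3, 115.2]
tool_rot: [3.141, -0.001, 0.438]
force: [4.5, -1.3, -3.3]
width: 12.8
gripper_force: 59.9
```

Call:
{"api": "send_rows", "payload": {"series": [{"dx": 0,"dy": 0,"dz": -0.03,"ax": 0,"ay": 0,"az": 0,"hand": 1},{"dx": 0,"dy": 0,"dz": -0.06,"ax": 0,"ay": 0,"az": 0,"hand": 1},{"dx": 0,"dy": 0,"dz": -0.06,"ax": 0,"ay": 0,"az": 0,"hand": 1},{"dx": 0,"dy": 0,"dz": -0.06,"ax": 0,"ay": 0,"az": 0,"hand": 1}]}}

```text
clock: 9.15
eef_pos: [549.2, 12.2, 115.8]
tool_rot: [3.141, -0.001, 0.438]
force: [5.6, -1.2, -3.1]
width: 13.4
gripper_force: 59.9
```

Call:
{"api": "send_rows", "payload": {"series": [{"dx": 0,"dy": 0,"dz": -0.03,"ax": 0,"ay": 0,"az": 0,"hand": 1},{"dx": 0,"dy": 0,"dz": -0.06,"ax": 0,"ay": 0,"az": 0,"hand": 1},{"dx": 0,"dy": 0,"dz": -0.06,"ax": 0,"ay": 0,"az": 0,"hand": 1},{"dx": 0,"dy": 0,"dz": -0.06,"ax": 0,"ay": 0,"az": 0,"hand": 1}]}}

```text
clock: 9.55
eef_pos: [549.2, 12.2, 116.4]
tool_rot: [3.141, -0.001, 0.438]
force: [5.8, -1.6, -4.3]
width: 12.8
gripper_force: 59.9
```

```bash
python3 - <<'E'
from h import *
go(549.2,12.5,105,-84.7)
im=get_image("side"); u,v=289,209
b=get_image("scene"); 
c=[cv2.resize(i["pixels"][y-25:y+25,x-32:x+32,::-1],None,fx=6,fy=6,interpolation=cv2.INTER_CUBIC) for i,x,y in((b,268,223),(im,289,209))]
cv2.imwrite("pics/c2.png",np.hstack(c))
E
```

```text
pos [549.2  12.2 116.4] rpy [ 3.141e+00 -1.000e-03  4.380e-01] q [-0.45  0.72  0.59  1.92 -0.62  0.69 -0.61] F [ 5.8 -1.6 -4.3] T [-0.17 -1.18 -0.01] w 12.8 t 9.55
shift cm [ 0.01 -0.02  1.14] rot [ 0.    -0.001  0.346]
```

View pics/c2.png

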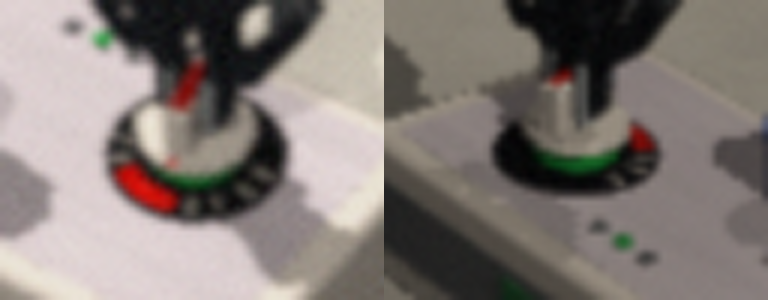

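Both crops show the green band under the skirt, with the pointer at the edge of the red zone nearer its start. The force has just begun to rise (4.3 N), so the knob is at its stop. Releasing.

Call:
{"api": "send_rows", "payload": {"series": [{"dx": 0,"dy": 0,"dz": 0,"ax": 0,"ay": 0,"az": 0,"hand": 0.75},{"dx": 0,"dy": 0,"dz": 0,"ax": 0,"ay": 0,"az": 0,"hand": 0.5},{"dx": 0,"dy": 0,"dz": 0,"ax": 0,"ay": 0,"az": 0,"hand": 0.2},{"dx": 0,"dy": 0,"dz": 0,"ax": 0,"ay": 0,"az": 0,"hand": 0.2},{"dx": 0,"dy": 0,"dz": 0,"ax": 0,"ay": 0,"az": 0,"hand": 0.2},{"dx": 0,"dy": 0,"dz": -1,"ax": 0,"ay": 0,"az": 0,"hand": 0.2},{"dx": 0,"dy": 0,"dz": -4,"ax": 0,"ay": 0,"az": 0,"hand": 0.2},{"dx": 0,"dy": 0,"dz": -8,"ax": 0,"ay": 0,"az": 0,"hand": 0.2},{"dx": 0,"dy": 0,"dz": -12,"ax": 0,"ay": 0,"az": 0,"hand": 0.2},{"dx": 0,"dy": 0,"dz": -12,"ax": 0,"ay": 0,"az": 0,"hand": 0.2}]}}

```text
clock: 10.65
eef_pos: [551.9, 11.1, 242.0]
tool_rot: [3.137, -0.009, 0.437]
force: [0.3, 0.9, -0.5]
width: 68.0
gripper_force: 0.0
```

```bash
python3 - <<'E'
from h import *
go(549.2,12.5,230,-84.7)
w=get_image("wrist")
p=w["pixels"].astype(int)
red=((p[:,:,0]>90)&(p[:,:,1]<60)&(p[:,:,2]<60))
k,l,st,ce=cv2.connectedComponentsWithStats(red.astype(np.uint8))
for i in range(1,k):
    if st[i,4]<60: continue
    for z in (94,131,141.5):
        pts=np.array([ray(w,x,y,z)[:2] for y,x in np.argwhere(l==i)],np.float32)
        r=cv2.minAreaRect(pts); ax=np.linalg.svd(pts-pts.mean(0),full_matrices=False)[2][0]
        print(st[i],z,np.round(r[0],1),np.round(r[1],1),np.degrees(np.arctan2(ax[1],ax[0])).round(1))
im=get_image("side"); b=get_image("scene")
c=[cv2.resize(i["pixels"][y-25:y+25,x-32:x+32,::-1],None,fx=6,fy=6,interpolation=cv2.INTER_CUBIC) for i,x,y in((b,268,223),(im,289,209))]
cv2.imwrite("pics/c3.png",np.hstack(c))
E
```

```text
pos [551.9  11.1 242. ] rpy [ 3.137 -0.009  0.437] q [-0.55  0.57  0.74  1.8  -0.47  0.94 -0.74] F [ 0.3  0.9 -0.5] T [-0.01 -0.03  0.05] w 68.0 t 10.65
shift cm [-0.2  -0.24  1.2 ] rot [ 0.003 -0.01   0.345]
[272 149  41  23 492] 94 [585.8  16. ] [13.7 37.9] -83.9
[272 149  41  23 492] 131 [590.3  19.7] [12.  33.1] -83.9
[272 149  41  23 492] 141.5 [591.6  20.7] [11.5 31.7] -83.9
[272 186  13  53 612] 94 [534.5   5.8] [51.8 11.2] -154.6
[272 186  13  53 612] 131 [545.6  10.7] [45.3  9.8] -154.6
[272 186  13  53 612] 141.5 [548.7  12.1] [43.4  9.4] -154.6
```

View pics/c3.png

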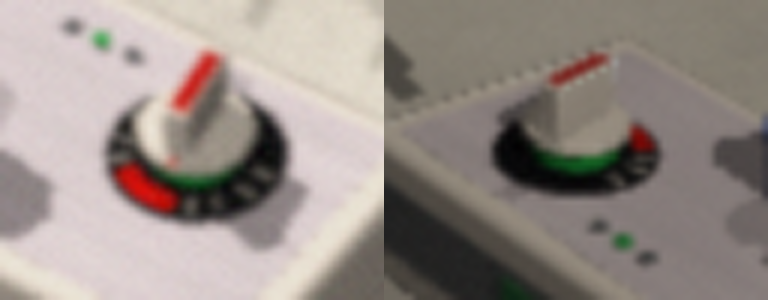

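After release the green band is still visible. The strip height matches a knob pulled out by 10.5 mm, and the pointer is about 20° from the zone's middle, within the 27° limit. Handing in.

```bash
python3 -c "
from h import *
print(finish_job())"
```

```text
the job is handed in; nothing more can be done
None
```

I turned the programme knob into the red zone (about 20° before its middle), pulled it fully out with the green band showing, let go and handed the job in; the pull stayed around 7 N at most, and no verdict came back.

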